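# Make up the refilling kit and the stain kit

## Task

Make up the two laundry kits from the things on the counter: the refilling kit, in the tray with two bays, is the tall corked bottle and the funnel; the stain kit, in the tray with three bays, is the small corked bottle, the ramekin and the nail brush. Put one thing in each bay (which bay of its tray does not matter), set down gently on the tray's floor, not dropped, and the same way up as it stands now. Keep both bottles upright throughout, and leave the screw-top jar and the two clothespins where they are.

Things in the scene. Friction and masses are not known exactly. Their poses are not given: they have to be found in the camera images.
- tray_two: White plastic tray with two bays, fixed to the counter, 112 mm (its x) by 188 mm (its y), 18 mm high. Origin: centre of its underside. The floor is 4 mm thick; walls and divider are 4 mm thick and rise 14 mm above the floor. Each bay is 104 mm along x by 88 mm along y inside; bay centres at y = -46 and +46 mm, x = 0. z is up; its yaw is within 0.15 rad of the world's.
- tray_three: White plastic tray with three bays, fixed to the counter, 112 mm (its x) by 280 mm (its y), 18 mm high, otherwise made as the two-bay tray: floor 4 mm thick, walls rise 14 mm above it, bays 104 mm along x by 88 mm along y, bay centres at y = -92, 0 and +92 mm, x = 0. Origin: centre of its underside. z is up; its yaw is within 0.15 rad of the world's.
- bottle_tall_mid (a point): Tall green glass bottle with a cork, standing on the counter, 160 mm high with its cork, about 0.3 kg. Body 62 mm in diameter up to 80 mm, shoulder to 100 mm, then a straight round neck 30 mm in diameter from 100 to 148 mm (a 33 mm lip, for looks only, from 142 to 148 mm), cork 24 mm in diameter above. This point: on its axis, half-way up (80 mm above its base), so the middle of the neck is 44 mm above it. z is up along the axis.
- bottle_small_mid (a point): Small green glass bottle with a cork, standing, 100 mm high with its cork, about 0.14 kg. Body 48 mm in diameter up to 42 mm, shoulder to 54 mm, straight round neck 24 mm in diameter from 54 to 88 mm, cork 19 mm in diameter above. This point: on its axis, half-way up (50 mm above its base), so the middle of the neck is 21 mm above it. z is up along the axis.
- funnel_mid (a point): Teal funnel of firm silicone (it does not give in the grip), standing mouth down with its spout up, 88 mm high, about 0.06 kg. Mouth 72 mm in diameter at the counter, cone to 20 mm in diameter at 46 mm, then the spout, 20 mm in diameter narrowing to 18 mm at the top. This point: on its axis, half-way up (44 mm above its base), so the middle of the spout is 23 mm above it. z is up along the axis.
- ramekin_mid (a point): White fluted ceramic ramekin, open upwards, 58 mm in diameter (61 mm over the flutes, which are looks only), straight-sided, 46 mm high, about 0.13 kg. This point: on its axis, half-way up (23 mm above its base). z is up along the axis.
- brush_mid (a point): Wooden nail brush standing on its bristles: block 86 mm long (x), 38 mm wide (y), 20 mm thick, on cream bristles 78 by 32 mm and 26 mm high; 46 mm high in all, about 0.08 kg. This point: centre, half-way up (23 mm above the bristle ends; the middle of the wooden block is 13 mm above it). x along its length, z up. It is too long to lie across the 88 mm of a bay with room to spare: it lies along the tray's x.
- jar_mid (a point): Glass jar with a steel screw lid, 60 mm in diameter, 78 mm high, loose; not part of a kit. This point: on its axis, half-way up.
- pin_a_mid (a point): Red plastic clothespin, loose, lying on its side on the counter, 78 mm long (x), about 20 mm wide, 10 mm high; not part of a kit. This point: its centre, half-way up.
- pin_b_mid (a point): The other red plastic clothespin, the same as the first; not part of a kit. This point: its centre, half-way up.

How it is judged (in metres and radians):
At the end, for the whole second after the job is handed in: Tall bottle and funnel in the two-bay tray; small bottle, ramekin and brush in the three-bay tray; one to a bay, centre within 34 mm (y) and 40 mm (x) of the bay's centre, on its floor (height within 6 mm), the right way up (within 0.12 rad), at rest (under 0.02 m/s) (x of bottle_tall_mid in the frame of tray_two between -0.04 and 0.04 m and z of bottle_tall_mid in the frame of tray_two between 0.078 and 0.09 m and angle between each of bottle_tall_mid, funnel_mid, bottle_small_mid, ramekin_mid, brush_mid's own z axis and vertical below 0.12 rad and linear speed of each of bottle_tall, funnel, bottle_small, ramekin, brush below 0.02 m/s and x of funnel_mid in the frame of tray_two between -0.04 and 0.04 m and z of funnel_mid in the frame of tray_two between 0.042 and 0.054 m and ((y of bottle_tall_mid in the frame of tray_two between -0.08 and -0.012 m and y of funnel_mid in the frame of tray_two between 0.012 and 0.08 m) or (y of bottle_tall_mid in the frame of tray_two between 0.012 and 0.08 m and y of funnel_mid in the frame of tray_two between -0.08 and -0.012 m)) and x of bottle_small_mid in the frame of tray_three between -0.04 and 0.04 m and z of bottle_small_mid in the frame of tray_three between 0.048 and 0.06 m and x of ramekin_mid in the frame of tray_three between -0.04 and 0.04 m and z of ramekin_mid in the frame of tray_three between 0.021 and 0.033 m and x of brush_mid in the frame of tray_three between -0.04 and 0.04 m and z of brush_mid in the frame of tray_three between 0.021 and 0.033 m and ((y of bottle_small_mid in the frame of tray_three between -0.126 and -0.058 m and y of ramekin_mid in the frame of tray_three between -0.034 and 0.034 m and y of brush_mid in the frame of tray_three between 0.058 and 0.126 m) or (y of bottle_small_mid in the frame of tray_three between -0.126 and -0.058 m and y of ramekin_mid in the frame of tray_three between 0.058 and 0.126 m and y of brush_mid in the frame of tray_three between -0.034 and 0.034 m) or (y of bottle_small_mid in the frame of tray_three between -0.034 and 0.034 m and y of ramekin_mid in the frame of tray_three between -0.126 and -0.058 m and y of brush_mid in the frame of tray_three between 0.058 and 0.126 m) or (y of bottle_small_mid in the frame of tray_three between -0.034 and 0.034 m and y of ramekin_mid in the frame of tray_three between 0.058 and 0.126 m and y of brush_mid in the frame of tray_three between -0.126 and -0.058 m) or (y of bottle_small_mid in the frame of tray_three between 0.058 and 0.126 m and y of ramekin_mid in the frame of tray_three between -0.126 and -0.058 m and y of brush_mid in the frame of tray_three between -0.034 and 0.034 m) or (y of bottle_small_mid in the frame of tray_three between 0.058 and 0.126 m and y of ramekin_mid in the frame of tray_three between -0.034 and 0.034 m and y of brush_mid in the frame of tray_three between -0.126 and -0.058 m))); the robot touches nothing.
It fails at once if a thing was dropped or slammed into its tray (over 0.6 m/s within the last 25 mm above the tray's floor) ((x of bottle_tall_mid in the frame of tray_two between -0.056 and 0.056 m and y of bottle_tall_mid in the frame of tray_two between -0.092 and 0.092 m and z of bottle_tall_mid in the frame of tray_two below 0.109 m and linear speed of bottle_tall above 0.6 m/s) or (x of funnel_mid in the frame of tray_two between -0.056 and 0.056 m and y of funnel_mid in the frame of tray_two between -0.092 and 0.092 m and z of funnel_mid in the frame of tray_two below 0.073 m and linear speed of funnel above 0.6 m/s) or (x of bottle_small_mid in the frame of tray_three between -0.056 and 0.056 m and y of bottle_small_mid in the frame of tray_three between -0.138 and 0.138 m and z of bottle_small_mid in the frame of tray_three below 0.079 m and linear speed of bottle_small above 0.6 m/s) or (x of ramekin_mid in the frame of tray_three between -0.056 and 0.056 m and y of ramekin_mid in the frame of tray_three between -0.138 and 0.138 m and z of ramekin_mid in the frame of tray_three below 0.052 m and linear speed of ramekin above 0.6 m/s) or (x of brush_mid in the frame of tray_three between -0.056 and 0.056 m and y of brush_mid in the frame of tray_three between -0.138 and 0.138 m and z of brush_mid in the frame of tray_three below 0.052 m and linear speed of brush above 0.6 m/s)).
It fails at once if a bottle was tipped (more than 0.6 rad) (angle between any of bottle_tall_mid, bottle_small_mid's own z axis and vertical above 0.6 rad).
It fails at once if the jar or a clothespin was shifted more than 25 mm (distance of any of jar_mid, pin_a_mid, pin_b_mid from where it was at the start of the episode above 0.025 m).
It also fails if it takes over 131 s, if anything falls off the work surface, if the arm or the gripper's body presses on something with over 40 N, if the wrist force passes 120 N, or if a joint passes its speed limit or range.

## Robot

A 6-joint arm with a two-finger parallel gripper is mounted at the origin on the work surface. World frame = base frame: x ahead of the robot, y to its left, z up, the work surface at z = 0. Lengths are in mm, angles in degrees, forces in N, time in s.
With the tool pointing down it reaches from about 300 to 850 mm from the base axis. Payload 5.4 kg.
Tool frame: the origin (TCP) lies midway between the tips of the shut fingers; the grasp point (between the pads) lies 19 mm behind it (ctrl.grip_depth is the distance from the TCP to the grasp point, in mm); x points along the fingers, y is the direction in which the jaws open and shut, and the axes are right-handed (so a half turn about x gives the same grasp; the last joint's range is limited). The gripper opens to 85 mm and grips with 20 to 120 N. Pads are 22 mm wide; open, the fingers measure 114 mm over their backs; the gripper's body (76 mm by 85 mm) begins 54 mm behind the grasp point. The pads swing forward as they close: fully open they stand 13 mm farther back than shut.
Start: joints at [-77.011, 9.076, 91.501, -0, 79.423, -12.038], TCP at [243.224, -521.007, 231.299] pointing down, gripper open.
Joint ranges: [-166.64, 166.64], [-54.1, 131.32], [10.49, 154.53], [-73.88, 253.88], [9.74, 151.15], [-171.62, 171.62]. Speed limits (degrees/s): [147.25, 147.25, 180, 180, 180, 180].

## Interface

Orientations are given as a 3x3 rotation matrix whose columns are the frame's x, y, z axes.
In Python, from station import ctrl, imaging gives the robot as it stands.
- The arm moves only by the tool jog_arm, never from a script. Its argument "commands" is a list of rows, each a list of 2 entries, a list of its own where there are three numbers: the shift along the tool's x, y, z in mm, then the turn about the tool's x in degrees. A call has 1 to 5 rows; each row shifts and turns the commanded pose from where the row before left it, along the tool's axes as they then stand; what a row does not reach is not made up. A row lasts 1/8 s, in which the tool goes at most 62.5 mm and 10.7 degrees, less where a joint would pass 70% of its speed; a pose out of reach is approached as far as the arm can. A call with a gripper value outside its range is refused whole. "grip" is the closure, from -1 (fully open) to 1 (shut), so that 0 is half open, set as the call begins (left out, the last holds). The fingers move at their own pace and stop on an object; the grip force is fixed at half the most. Time passes only in rows, so rows that do not move let the fingers close. It gives the time, the measured TCP pose, the force and the opening at its end, in the units of the state.
- ctrl.get_obs(): the state, without advancing time (a new reading comes with each control period).
- imaging.read_camera(name): name is "scene" or "side" or "wrist"; returns a dict with "img" (480x640x3 uint8, red, green, blue), "fx", "fy", "cx", "cy" (pixels), "pose" (4x4, takes a point from camera to world coordinates); the wrist camera has in their place "hand_eye" (4x4, takes a point from camera to tool coordinates, whose origin is the TCP and whose axes are the tool frame's). Camera axes: x right, y down, z forward; pixel columns grow to the right and rows downward; lengths in mm; the calibration is good to about 2 mm. A picture is of the moment at which its call begins: read the wrist's pose just before it. There is no depth.
- ctrl.job_done(): hands the job in, once; it reports no verdict.
The state is a dict: "clock": time; "joint_pos": joint angles; "joint_vel": joint speeds; "joint_efforts": joint torques, N m; "tool_pos": TCP position; "ee_rot": TCP orientation; "wrist_force": force on the tool from outside, world axes, zero at the start; "moment": the same for the moment, N m; "gripper_width": finger opening in mm.
Only numpy, scipy, OpenCV 4.12 (cv2) and the standard library are available. Lean on these libraries where they do the work, as an engineer would, in place of code of your own. Each camera call takes 0.05 s, during which the arm holds its last target.

## Working session

There is one attempt and no reset: what is moved stays moved. The work goes in short steps, Python scripts to look and compute and a tool call to move; the robot and the scene stay as the last step left them, time stands still between calls to the robot, and variables do not carry over. Pictures are saved under pics/ and viewed, and the job is handed in when it is done.

Besides the shell and the picture viewer there is one more tool, called as name(argument=value, ...) on one line, values as JSON. jog_arm: Moves the arm, as the interface text tells. Its arguments: {"type":"object","properties":{"commands":{"type":"array"},"grip":{"type":"number"}},"required":["commands"]}

```bash
ls; mkdir -p pics; python3 - <<'E'
from station import ctrl, imaging
import cv2, numpy as np
np.set_printoptions(precision=3,suppress=True)
o=ctrl.get_obs()
for k in o: print(k,o[k])
for n in ["scene","side","wrist"]:
    c=imaging.read_camera(n)
    cv2.imwrite(f"pics/{n}0.png",cv2.cvtColor(c["img"],cv2.COLOR_RGB2BGR))
    print(n,c["fx"],c["fy"],c["cx"],c["cy"]); print(c.get("pose",c.get("hand_eye")))
E
```

```text
pics
clock 0.0
joint_pos [-77.01    9.115  91.573   0.001  79.424 -12.038]
joint_vel [-0.036  0.037 -0.073  0.041  0.028 -0.009]
joint_efforts [ -0.001 -39.6   -33.143  -0.      0.008   0.   ]
tool_pos [ 243.101 -520.412  230.292]
ee_rot [[-0.     0.423 -0.906]
 [ 0.002 -0.906 -0.423]
 [-1.    -0.002 -0.   ]]
wrist_force [ 0.454  0.158 -0.02 ]
moment [0.03  0.019 0.031]
gripper_width 85.33566923558965
scene 449.75525853824996 449.75525853824996 321.1364296044866 241.0133917918888
[[ -0.716   0.601  -0.355 850.419]
 [  0.698   0.623  -0.353 282.653]
 [  0.009  -0.501  -0.866 804.031]
 [  0.      0.      0.      1.   ]]
side 545.499753517571 545.499753517571 314.608167441737 248.08943988942892
[[   0.984   -0.133    0.12   447.151]
 [  -0.179   -0.711    0.68  -733.701]
 [  -0.006   -0.69    -0.723  893.734]
 [   0.       0.       0.       1.   ]]
wrist 426.0022004800913 426.0022004800913 318.6430467019506 245.4442454444708
[[  -0.      -0.286    0.958 -141.481]
 [   1.       0.001    0.001    0.302]
 [  -0.001    0.958    0.286  -73.443]
 [   0.       0.       0.       1.   ]]
```

View pics/scene0.png

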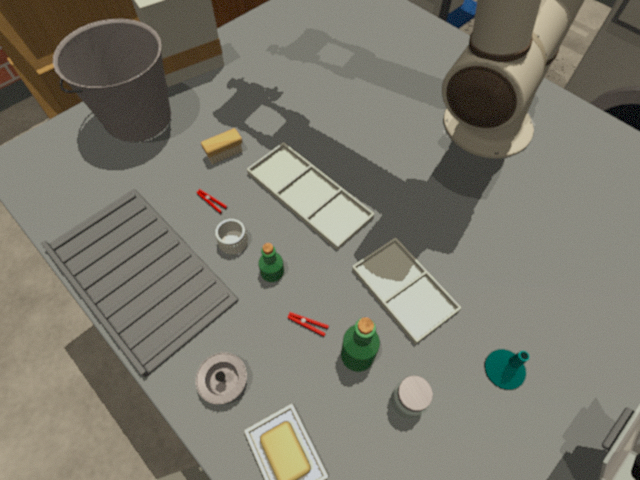

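View pics/side0.png

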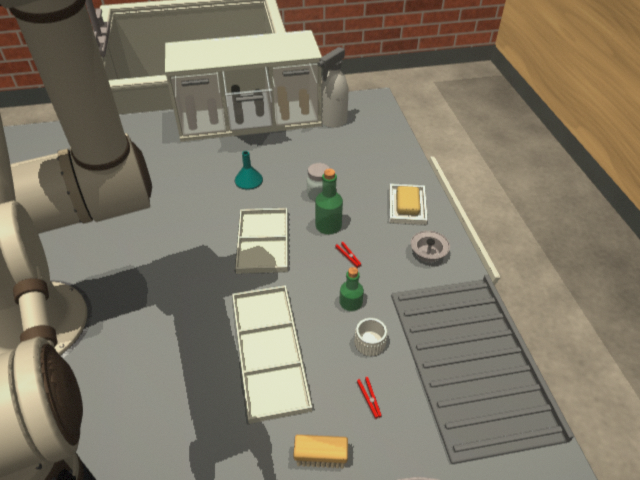

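View pics/wrist0.png

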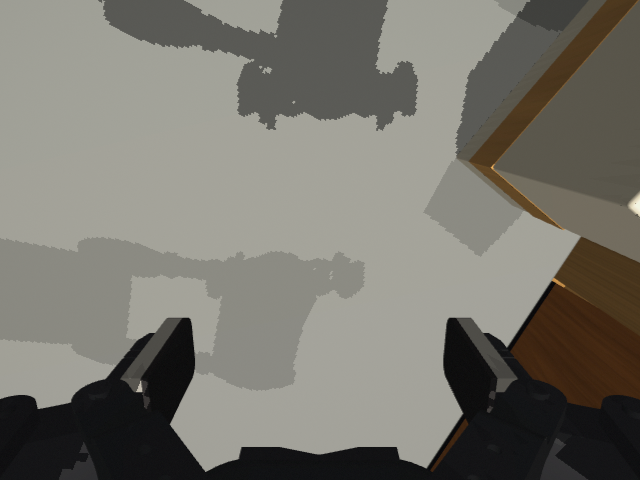

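```bash
cat > h.py <<'E'
from station import ctrl, imaging
import cv2, numpy as np
np.set_printoptions(precision=2,suppress=True)
def cam(n):
    o=ctrl.get_obs(); c=imaging.read_camera(n)
    if n=="wrist":
        T=np.eye(4);T[:3,:3]=o["ee_rot"];T[:3,3]=o["tool_pos"];c["pose"]=T@c["hand_eye"]
    c["K"]=np.array([[c["fx"],0,c["cx"]],[0,c["fy"],c["cy"]],[0,0,1]])
    return c
def ray(c,uv):
    d=np.linalg.inv(c["K"])@np.array([uv[0],uv[1],1.]); return c["pose"][:3,3],c["pose"][:3,:3]@d
def onz(c,uv,z):
    p,d=ray(c,uv); return p+d*(z-p[2])/d[2]
def proj(c,P):
    P=np.atleast_2d(P);Q=(P-c["pose"][:3,3])@c["pose"][:3,:3]; q=Q@c["K"].T; return q[:,:2]/q[:,2:]
def tri(cs,uvs):
    A=np.zeros((3,3));b=np.zeros(3)
    for c,uv in zip(cs,uvs):
        p,d=ray(c,uv);d=d/np.linalg.norm(d);M=np.eye(3)-np.outer(d,d);A+=M;b+=M@p
    return np.linalg.solve(A,b)
def crop(c,name,x0,y0,w,h,s):
    im=cv2.resize(c["img"][y0:y0+h,x0:x0+w],None,fx=s,fy=s,interpolation=cv2.INTER_CUBIC)
    cv2.imwrite(f"pics/{name}.png",cv2.cvtColor(im,cv2.COLOR_RGB2BGR))
E
python3 - <<'E'
from h import *
s=cam("scene");d=cam("side")
crop(s,"s_a",180,120,200,150,4);crop(s,"s_b",250,230,200,150,4);crop(s,"s_c",340,230,200,190//1,3)
crop(d,"d_a",220,130,200,150,4);crop(d,"d_b",220,260,200,150,4);crop(d,"d_c",220,330,200,150,4)
# first estimates triangulated
for n,a,b in [("tallcork",(366,324),(330,173)),("smallcork",(267,247),(352,271)),("funneltop",(523,355),(246,153)),
 ("ramtop",(230,228),(371,327)),("jarlid",(414,392),(319,170)),("pinA",(213,201),(370,398)),("pinB",(308,324),(348,255)),("brushtop",(221,139),(321,443))]:
    P=tri([s,d],[a,b]); print(n,P, proj(s,P)[0]-a, proj(d,P)[0]-b)
E
```

```text
tallcork [639.27 168.98 160.38] [-0.81  0.37] [-0.59 -0.19]
smallcork [639.08 -62.21 100.83] [ 0.51 -0.2 ] [0.5  0.11]
funneltop [472.33 368.    90.92] [-0.09  0.04] [-0.06 -0.03]
ramtop [ 651.58 -166.23   57.33] [-0.33  0.12] [-0.36 -0.06]
jarlid [638.44 283.05  79.71] [ 0.26 -0.12] [0.17 0.06]
pinA [ 622.7  -278.41    3.95] [-1.22  0.39] [-1.51 -0.28]
pinB [663.57  67.23   4.78] [ 0.18 -0.08] [0.16 0.04]
brushtop [ 519.15 -365.64   51.79] [-0.21  0.07] [-0.3  -0.07]
```

View pics/s_a.png

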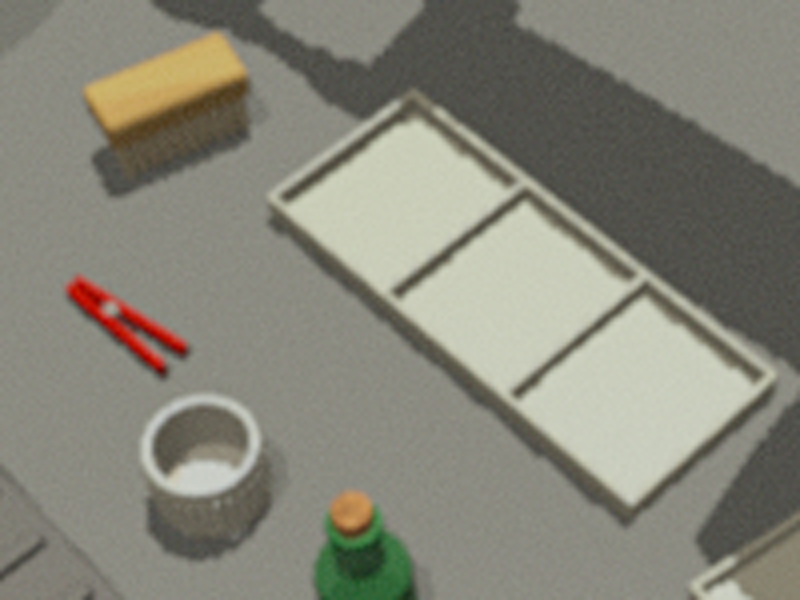

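View pics/s_c.png

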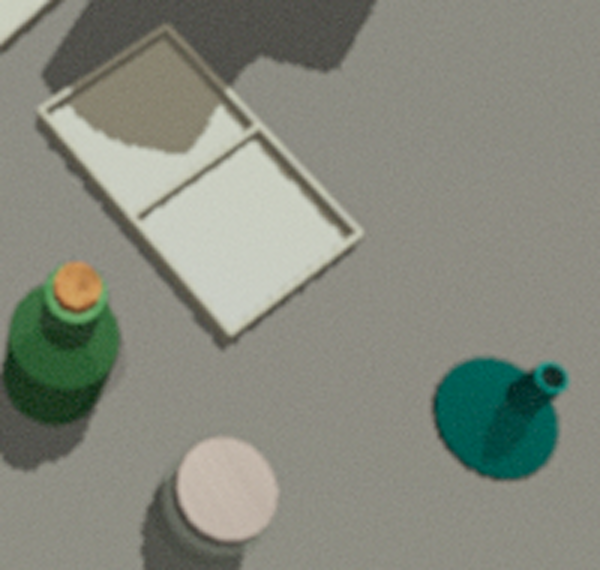

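View pics/d_a.png

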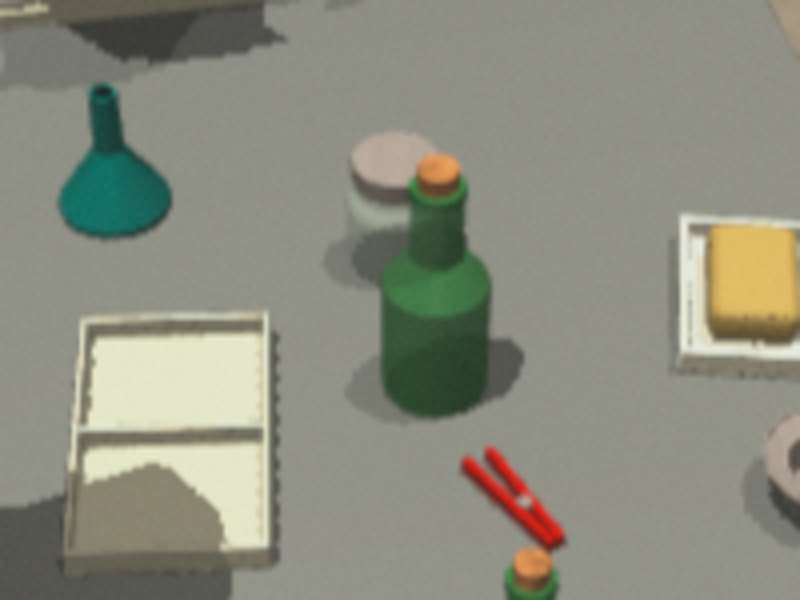

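View pics/d_b.png

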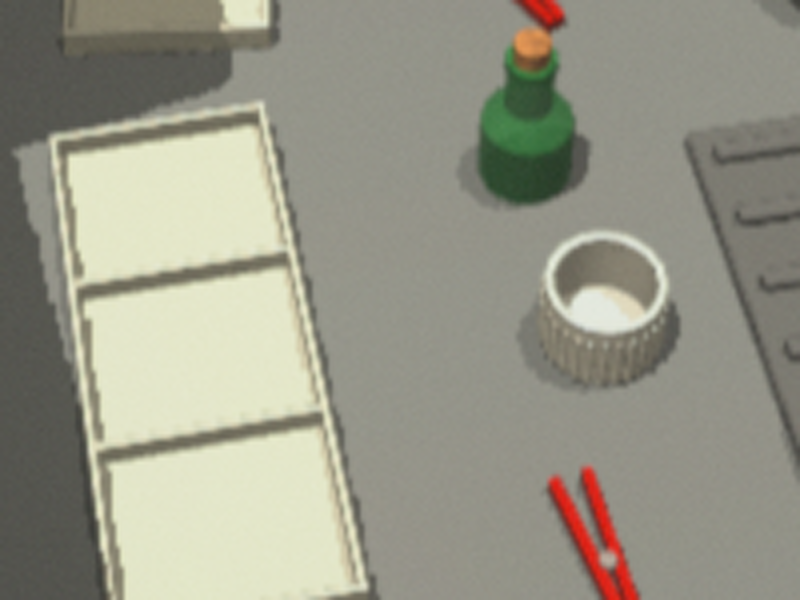

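View pics/d_c.png

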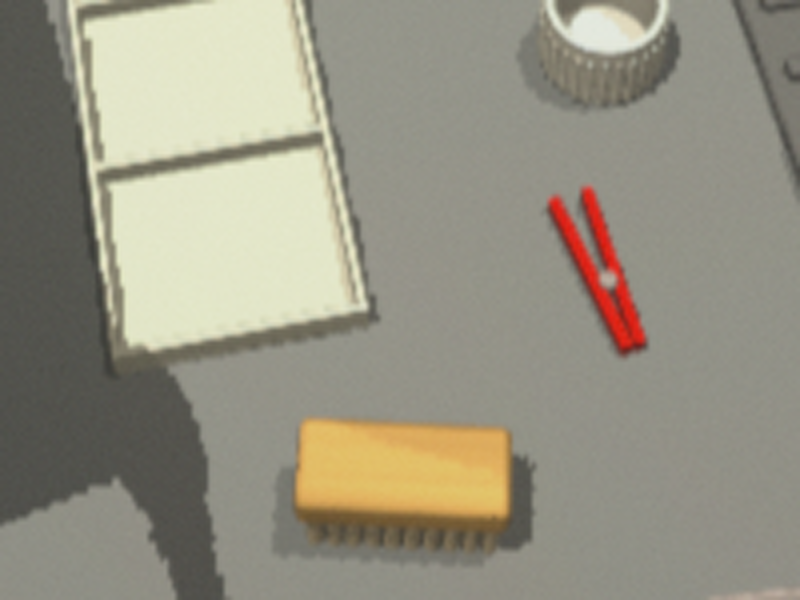

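```bash
cat > m.py <<'E'
from h import *
from scipy.optimize import least_squares
s=cam("scene");d=cam("side")
def U(pts,o,k): return np.array([(o[0]+p[0]/k,o[1]+p[1]/k) for p in pts])
sa=lambda p:U(p,(180,120),4); sc=lambda p:U(p,(340,230),3)
da=lambda p:U(p,(220,130),4); db=lambda p:U(p,(220,260),4); dc=lambda p:U(p,(220,330),4)
for n,z,a,b in [("tall",160,sc([(78,286)])[0],da([(438,167)])[0]),("small",100,sa([(352,513)])[0],db([(534,41)])[0]),
 ("funnel",88,sc([(550,379)])[0],da([(104,92)])[0]),("ram",46,sa([(202,446)])[0],db([(606,277)])[0]),("jar",78,sc([(228,489)])[0],da([(395,160)])[0])]:
    print(n,onz(s,a,z),onz(d,b,z),tri([s,d],[a,b]))
def rect(n,z,w,h,P1,P2):
    C=np.array([(-w,h),(w,h),(w,-h),(-w,-h)])/2   # order: -x+y, +x+y, +x-y, -x-y
    def pts(q):
        c,si=np.cos(q[2]),np.sin(q[2]);R=np.array([[c,-si],[si,c]]);return np.c_[C@R.T+q[:2],np.full(4,z)]
    f=lambda q:np.r_[(proj(s,pts(q))-P1).ravel(),(proj(d,pts(q))-P2).ravel()]
    q0=[*np.mean([onz(s,p,z) for p in P1],0)[:2],0]
    r=least_squares(f,q0); print(n,r.x,"yaw deg",np.degrees(r.x[2]),"res px",np.abs(r.fun).max())
# scene img: +y is right/down ; +x is left/down
rect("tray3",18,112,280,sa([(775,376),(629,513),(270,203),(412,93)]),np.r_[db([(53,140),(263,103)]),dc([(372,312),(112,362)])])
rect("tray2",18,112,188,sc([(361,234),(228,336),(40,108),(167,27)]),da([(82,318),(268,313),(272,555),(66,560)]))
rect("brush",46,86,38,sa([(248,83),(113,138),(85,93),(220,33)]),dc([(300,420),(511,430),(508,520),(296,512)]))
E
python3 m.py
```

```text
tall [639.37 170.78 160.  ] [640.27 172.96 160.  ] [639.87 171.05 161.54]
small [640.15 -59.75 100.  ] [641.68 -59.72 100.  ] [640.95 -59.77 100.44]
funnel [472.09 370.    88.  ] [472.54 371.86  88.  ] [472.62 369.9   89.31]
ram [ 652.28 -165.76   46.  ] [ 654.63 -163.96   46.  ] [ 653.47 -164.92   47.87]
jar [637.29 286.05  78.  ] [637.89 285.61  78.  ] [637.61 285.91  77.96]
tray3 [ 461.27 -146.64    0.02] yaw deg 1.109503621850976 res px 1.8407087882366682
tray2 [482.76 145.36  -0.15] yaw deg -8.333858349412653 res px 1.7874766447383195
brush [ 518.5  -368.59   -0.23] yaw deg -12.916720199871488 res px 2.6834560527070437
```

jog_arm(commands=[[[0,0,0],9.5],[[0,0,0],9.5],[[0,0,0],9.5],[[0,0,0],9.5],[[0,-35,-39],0]], grip=-1)

```text
clock: 0.98
tool_pos: [287.6, -496.9, 231.3]
ee_rot: [[-0.001, -0.231, -0.973], [-0.001, -0.973, 0.231], [-1.0, 0.001, 0.0]]
wrist_force: [1.3, 0.8, -0.6]
gripper_width: 85.3
```

jog_arm(commands=[[[0,-35,-39],0],[[0,-35,-39],0],[[0,-35,-39],0],[[0,-35,-39],0],[[0,-34,-39],0]])

```text
clock: 1.6
tool_pos: [519.6, -368.9, 231.4]
ee_rot: [[0.0, -0.224, -0.974], [-0.0, -0.974, 0.224], [-1.0, 0.0, -0.0]]
wrist_force: [-0.2, -0.7, 0.8]
gripper_width: 85.0
```

jog_arm(commands=[[[0,0,0],0],[[0,0,0],0]])

```text
clock: 1.85
tool_pos: [517.9, -369.9, 231.1]
ee_rot: [[-0.001, -0.224, -0.975], [-0.0, -0.975, 0.224], [-1.0, 0.0, 0.001]]
wrist_force: [0.4, -0.0, -0.4]
gripper_width: 85.3
```

```bash
python3 - <<'E'
from h import *
w=cam("wrist"); im=w["img"].copy()
q=np.radians(-12.92);R=np.array([[np.cos(q),-np.sin(q)],[np.sin(q),np.cos(q)]])
P=np.c_[np.array([(-43,19),(43,19),(43,-19),(-43,-19)])@R.T+[518.5,-368.6],np.full(4,46)]
uv=proj(w,P);print(uv)
cv2.polylines(im,[uv.round().astype(int)],True,(255,0,0),1)
cv2.imwrite("pics/w1.png",im[:,:,::-1])
E
```

```text
[[293.53 267.57]
 [291.64 160.09]
 [341.98 160.1 ]
 [340.29 267.58]]
```

View pics/w1.png

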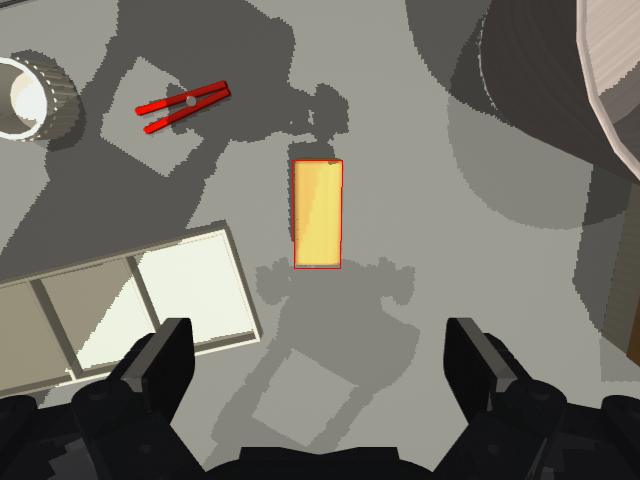

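jog_arm(commands=[[[45,-1,0],0],[[45,0,0],0],[[45,0,0],0],[[40,0,0],0],[[24,0,0],0]])

```text
clock: 2.52
tool_pos: [516.1, -369.0, 29.8]
ee_rot: [[-0.003, -0.227, -0.974], [0.002, -0.974, 0.227], [-1.0, -0.002, 0.003]]
wrist_force: [0.3, 0.7, 0.1]
gripper_width: 85.4
```

jog_arm(commands=[[[20,0,0],0],[[0,0,0],0]])

```text
clock: 2.78
tool_pos: [516.9, -368.6, 10.8]
ee_rot: [[-0.002, -0.226, -0.974], [0.002, -0.974, 0.226], [-1.0, -0.002, 0.003]]
wrist_force: [0.2, -0.4, 0.4]
gripper_width: 85.5
```

jog_arm(commands=[[[0,0,0],0],[[0,0,0],0],[[0,0,0],0],[[0,0,0],0],[[0,0,0],0]], grip=1)

```text
clock: 3.4
tool_pos: [519.2, -369.7, 13.7]
ee_rot: [[0.002, -0.224, -0.974], [-0.002, -0.974, 0.224], [-1.0, 0.001, -0.002]]
wrist_force: [0.3, -0.4, 5.4]
gripper_width: 37.2
```

jog_arm(commands=[[[-25,0,0],0],[[-30,0,0],0],[[-30,0,0],-7],[[0,0,0],-7],[[0,-40,16],0]])

```text
clock: 4.03
tool_pos: [502.1, -330.8, 97.8]
ee_rot: [[0.002, 0.017, -1.0], [-0.002, -1.0, -0.017], [-1.0, 0.002, -0.002]]
wrist_force: [0.5, 1.6, 0.5]
gripper_width: 37.2
```

jog_arm(commands=[[[0,-40,16],0],[[0,-40,16],0],[[0,-12,6],0],[[0,0,0],0],[[0,0,0],0]])

```text
clock: 4.65
tool_pos: [462.7, -239.2, 97.7]
ee_rot: [[0.001, 0.017, -1.0], [-0.001, -1.0, -0.017], [-1.0, 0.001, -0.001]]
wrist_force: [-0.3, -0.5, 0.2]
gripper_width: 37.2
```

```bash
python3 - <<'E'
from h import *
w=cam("wrist"); cv2.imwrite("pics/w2.png",w["img"][:,:,::-1])
print(ctrl.get_obs()["tool_pos"],proj(w,[[463.1,-238.6,4],[461.3,-146.6,18],[464,-286.6,18]]))
E
```

```text
[ 462.66 -239.2    97.63] [[317.3  250.53]
 [148.84 258.41]
 [405.08 258.04]]
```

View pics/w2.png

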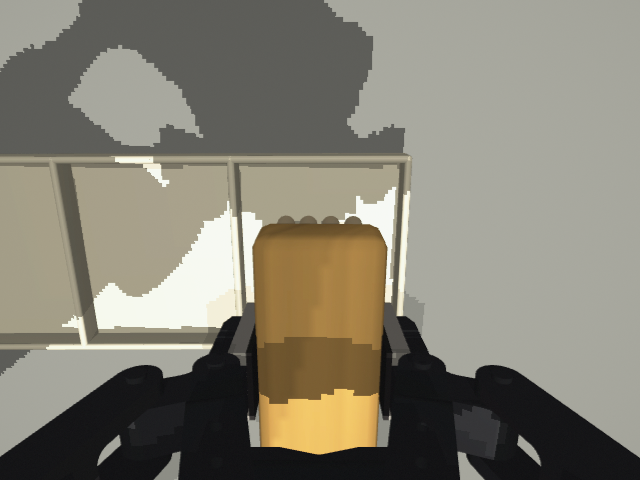

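jog_arm(commands=[[[30,0,0],0],[[25,0,0],0],[[12,0,0],0],[[6,0,0],0],[[3,0,0],0]])

```text
clock: 5.32
tool_pos: [462.6, -238.5, 21.7]
ee_rot: [[0.001, 0.018, -1.0], [-0.001, -1.0, -0.018], [-1.0, 0.001, -0.001]]
wrist_force: [-0.1, -0.9, -0.7]
gripper_width: 37.6
```

jog_arm(commands=[[[2,0,0],0],[[1,0,0],0],[[1,0,0],0],[[0,0,0],0]])

```text
clock: 5.82
tool_pos: [462.3, -238.1, 17.7]
ee_rot: [[0.0, 0.018, -1.0], [-0.0, -1.0, -0.018], [-1.0, 0.0, -0.0]]
wrist_force: [-0.9, -0.1, 1.9]
gripper_width: 37.3
```

jog_arm(commands=[[[0.5,0,0],0],[[0.5,0,0],0],[[0,0,0],0]])

```text
clock: 6.2
tool_pos: [462.2, -238.1, 17.6]
ee_rot: [[-0.0, 0.018, -1.0], [-0.0, -1.0, -0.018], [-1.0, 0.0, 0.0]]
wrist_force: [-4.6, 3.2, 12.2]
gripper_width: 37.2
```

jog_arm(commands=[[[0,0,0],0],[[0,0,0],0],[[0,0,0],0]], grip=-0.5)

```text
clock: 6.58
tool_pos: [461.9, -237.8, 16.1]
ee_rot: [[-0.0, 0.018, -1.0], [0.0, -1.0, -0.018], [-1.0, -0.0, 0.0]]
wrist_force: [0.3, 0.5, 0.4]
gripper_width: 64.2
```

jog_arm(commands=[[[-10,0,0],0],[[-30,0,0],0],[[-50,0,0],0],[[-50,0,0],0],[[-20,0,0],0]])

```text
clock: 7.2
tool_pos: [463.6, -239.1, 180.8]
ee_rot: [[0.005, 0.018, -1.0], [-0.004, -1.0, -0.018], [-1.0, 0.004, -0.005]]
wrist_force: [-0.6, -0.9, -0.3]
gripper_width: 64.1
```

jog_arm(commands=[[[0,-18,-48],0],[[0,-18,-48],0],[[0,-18,-48],0],[[0,-17,-48],0],[[0,0,0],0]], grip=-1)

```text
clock: 7.82
tool_pos: [654.8, -161.7, 175.8]
ee_rot: [[0.0, 0.021, -1.0], [0.0, -1.0, -0.021], [-1.0, -0.0, -0.0]]
wrist_force: [-0.4, -0.6, 0.2]
gripper_width: 85.8
```

```bash
python3 - <<'E'
from h import *
w=cam("wrist"); im=w["img"].copy()
t=np.linspace(0,6.3,60)
uv=proj(w,np.c_[653+29*np.cos(t),-165+29*np.sin(t),0*t+46])
cv2.polylines(im,[uv.round().astype(int)],True,(255,0,0),1)
cv2.imwrite("pics/w3.png",im[:,:,::-1])
print(ctrl.get_obs()["tool_pos"])
d=cam("side");crop(d,"d2",220,260,200,150,4)
E
```

```text
[ 653.3  -162.65  176.  ]
```

View pics/w3.png

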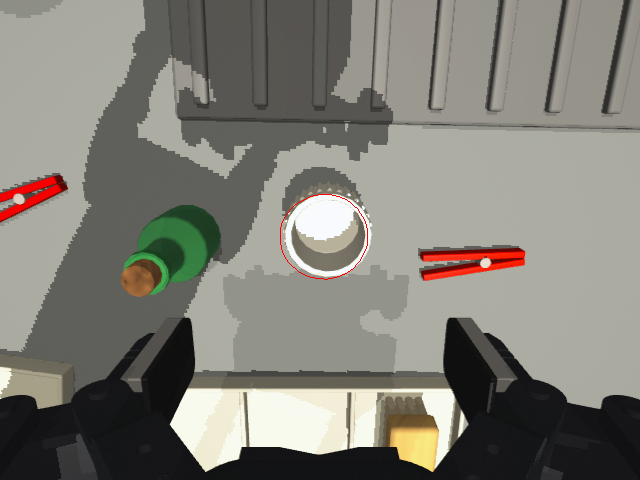

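View pics/d2.png

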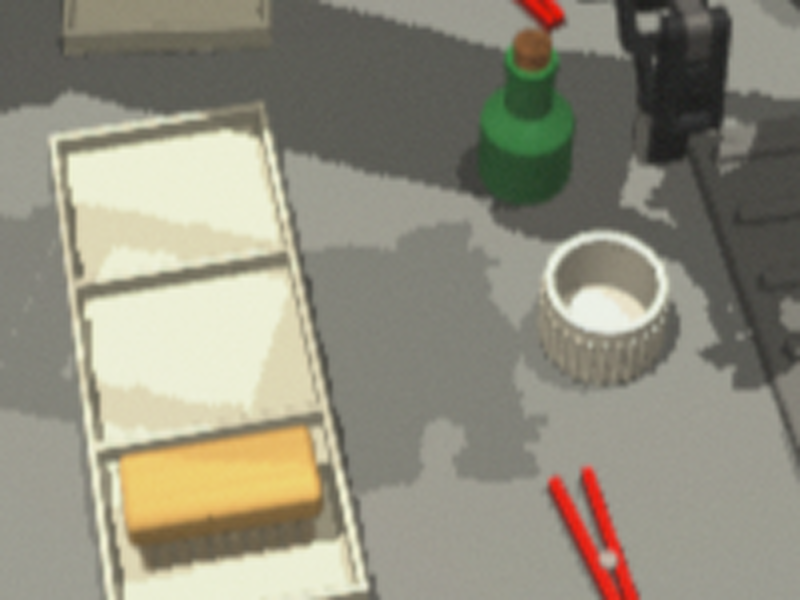

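jog_arm(commands=[[[40,4,0],0],[[45,0,0],0],[[40,0,0],0],[[25,0,0],0],[[15,0,0],0]])

```text
clock: 8.55
tool_pos: [651.2, -168.0, 10.4]
ee_rot: [[-0.002, 0.017, -1.0], [0.001, -1.0, -0.017], [-1.0, -0.001, 0.002]]
wrist_force: [0.8, -0.6, 0.1]
gripper_width: 85.6
```

jog_arm(commands=[[[0,0,0],0],[[0,0,0],0]])

```text
clock: 8.8
tool_pos: [653.7, -168.2, 13.1]
ee_rot: [[0.002, 0.018, -1.0], [-0.001, -1.0, -0.018], [-1.0, 0.001, -0.002]]
wrist_force: [-0.4, -0.9, -0.2]
gripper_width: 85.3
```

jog_arm(commands=[[[0,0,0],0],[[0,0,0],0],[[0,0,0],0],[[0,0,0],0]], grip=1)

```text
clock: 9.3
tool_pos: [654.1, -167.9, 13.1]
ee_rot: [[0.003, 0.018, -1.0], [-0.001, -1.0, -0.018], [-1.0, 0.001, -0.003]]
wrist_force: [-0.7, 0.2, 6.3]
gripper_width: 57.0
```

jog_arm(commands=[[[-25,0,0],0],[[-35,0,0],0],[[-30,-4,30],0],[[0,-6,42],0],[[0,-6,42],0]])

```text
clock: 9.93
tool_pos: [537.4, -153.3, 101.6]
ee_rot: [[0.0, 0.018, -1.0], [-0.0, -1.0, -0.018], [-1.0, 0.0, -0.0]]
wrist_force: [-0.5, -0.0, -1.3]
gripper_width: 57.0
```

jog_arm(commands=[[[0,-6,42],0],[[0,-3,37],0],[[0,0,0],0],[[0,0,0],0]])

```text
clock: 10.42
tool_pos: [460.1, -146.2, 101.7]
ee_rot: [[0.001, 0.018, -1.0], [-0.001, -1.0, -0.018], [-1.0, 0.001, -0.001]]
wrist_force: [0.3, -0.3, -1.5]
gripper_width: 57.1
```

```bash
python3 - <<'E'
from h import *
w=cam("wrist"); cv2.imwrite("pics/w4.png",w["img"][:,:,::-1])
d=cam("side");crop(d,"d3",200,230,200,150,4)
print(ctrl.get_obs()["tool_pos"],proj(w,[[461.3,-146.6,4]]))
E
```

```text
[ 460.54 -146.33  101.74] [[319.05 247.38]]
```

View pics/w4.png

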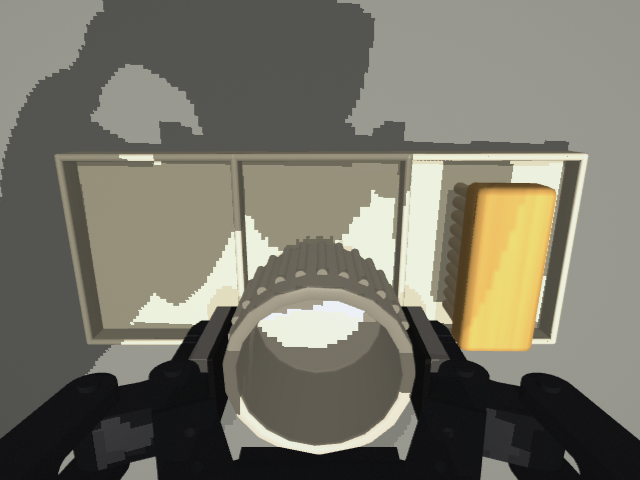

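View pics/d3.png

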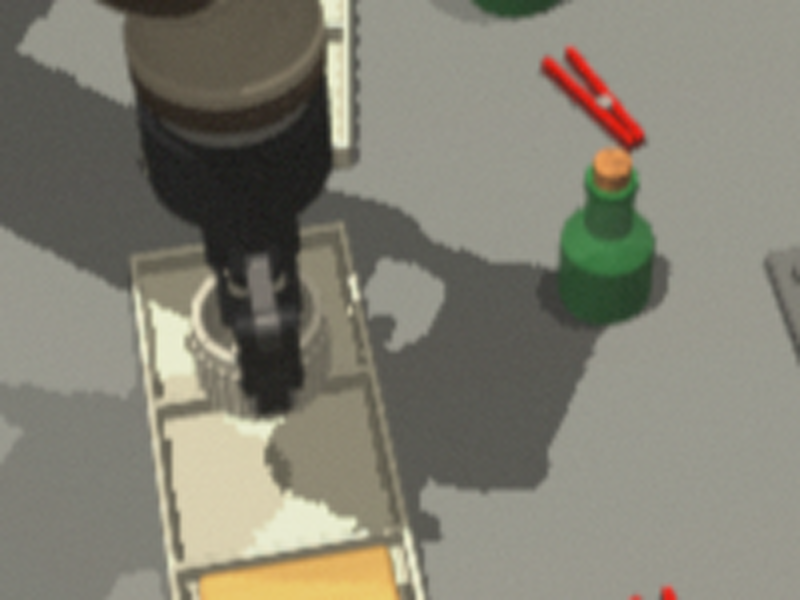

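jog_arm(commands=[[[35,0,0],0],[[25,0,0],0],[[12,0,0],0],[[6,0,0],0],[[3,0,0],0]])

```text
clock: 11.15
tool_pos: [460.1, -146.3, 20.7]
ee_rot: [[0.001, 0.018, -1.0], [-0.001, -1.0, -0.018], [-1.0, 0.001, -0.001]]
wrist_force: [0.3, 1.0, -0.8]
gripper_width: 57.3
```

jog_arm(commands=[[[2,0,0],0],[[1,0,0],0],[[1,0,0],0],[[0,0,0],0]])

```text
clock: 11.65
tool_pos: [459.7, -146.1, 17.1]
ee_rot: [[0.0, 0.018, -1.0], [-0.0, -1.0, -0.018], [-1.0, 0.0, -0.0]]
wrist_force: [-2.6, 0.6, 5.9]
gripper_width: 57.1
```

jog_arm(commands=[[[0,0,0],0],[[0,0,0],0],[[0,0,0],0]], grip=-0.85)

```text
clock: 12.02
tool_pos: [459.4, -145.9, 16.3]
ee_rot: [[0.0, 0.018, -1.0], [0.0, -1.0, -0.018], [-1.0, -0.0, -0.0]]
wrist_force: [-0.6, -0.9, -0.4]
gripper_width: 79.1
```

jog_arm(commands=[[[-10,0,0],0],[[-30,0,0],0],[[-50,0,0],0],[[-50,0,0],0],[[-20,0,0],0]])

```text
clock: 12.65
tool_pos: [461.1, -146.9, 180.7]
ee_rot: [[0.006, 0.018, -1.0], [-0.004, -1.0, -0.018], [-1.0, 0.004, -0.006]]
wrist_force: [0.0, -1.3, 0.1]
gripper_width: 78.7
```

jog_arm(commands=[[[0,-21,-46],0],[[0,-21,-46],0],[[0,-21,-46],0],[[0,-21,-45],0],[[0,0,0],0]], grip=-1)

```text
clock: 13.28
tool_pos: [642.6, -57.0, 176.0]
ee_rot: [[0.0, 0.021, -1.0], [0.0, -1.0, -0.021], [-1.0, -0.0, -0.0]]
wrist_force: [-1.1, 0.2, -0.2]
gripper_width: 85.3
```

```bash
python3 - <<'E'
from h import *
w=cam("wrist"); im=w["img"].copy()
t=np.linspace(0,6.3,60)
uv=proj(w,np.c_[641+9.5*np.cos(t),-60+9.5*np.sin(t),0*t+100])
cv2.polylines(im,[uv.round().astype(int)],True,(0,0,255),1)
cv2.imwrite("pics/w5.png",im[:,:,::-1])
print(ctrl.get_obs()["tool_pos"])
s=cam("scene");crop(s,"s2",200,110,200,150,4)
E
```

```text
[641.34 -57.91 176.15]
```

View pics/w5.png

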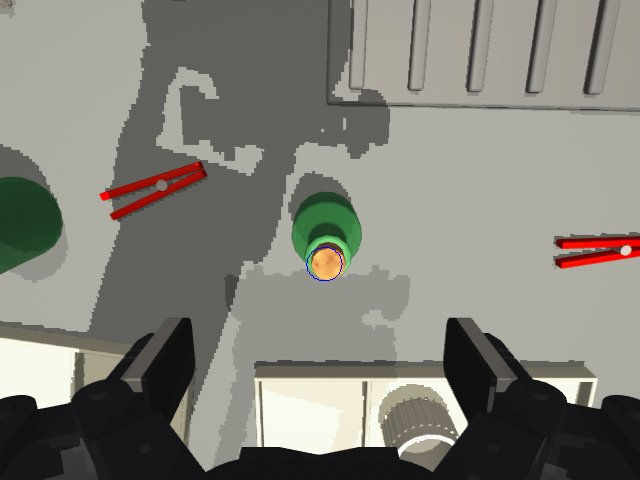

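View pics/s2.png

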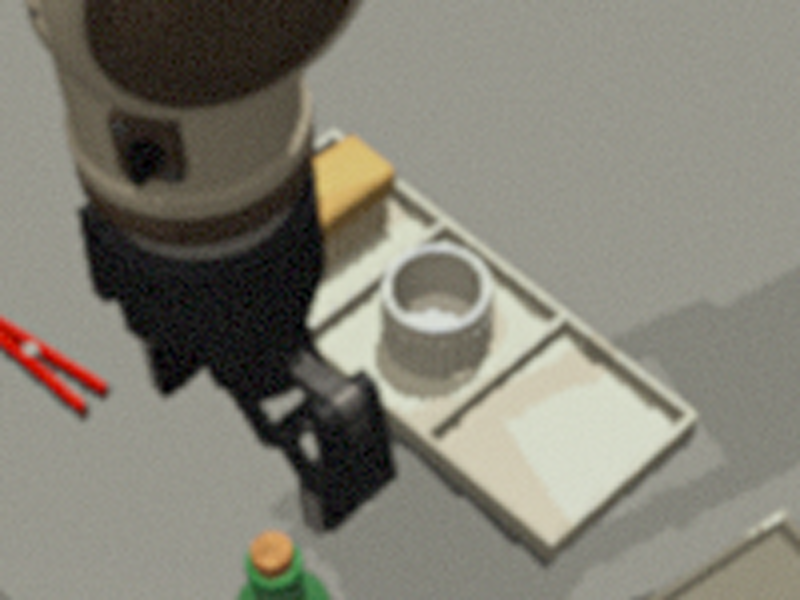

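jog_arm(commands=[[[35,2,0],0],[[35,0,0],0],[[30,0,0],0],[[15,0,0],0],[[7,0,0],0]])

```text
clock: 14.0
tool_pos: [640.5, -61.1, 54.4]
ee_rot: [[-0.0, 0.017, -1.0], [-0.0, -1.0, -0.017], [-1.0, 0.0, 0.0]]
wrist_force: [-0.2, -0.1, 1.3]
gripper_width: 85.6
```

jog_arm(commands=[[[0,0,0],0],[[0,0,0],0]])

```text
clock: 14.25
tool_pos: [641.9, -61.0, 55.8]
ee_rot: [[0.002, 0.018, -1.0], [-0.001, -1.0, -0.018], [-1.0, 0.001, -0.002]]
wrist_force: [-0.0, 0.6, 0.3]
gripper_width: 85.4
```

jog_arm(commands=[[[0,0,0],0],[[0,0,0],0],[[0,0,0],0],[[0,0,0],0],[[0,0,0],0]], grip=1)

```text
clock: 14.88
tool_pos: [641.0, -60.6, 54.4]
ee_rot: [[0.0, 0.018, -1.0], [0.0, -1.0, -0.018], [-1.0, -0.0, -0.0]]
wrist_force: [0.1, -0.2, 1.5]
gripper_width: 22.9
```

jog_arm(commands=[[[-20,0,0],0],[[-30,0,0],0],[[-30,0,20],0],[[0,-3,35],0],[[0,-3,40],0]])

```text
clock: 15.5
tool_pos: [545.7, -56.6, 136.2]
ee_rot: [[0.003, 0.018, -1.0], [-0.001, -1.0, -0.018], [-1.0, 0.001, -0.003]]
wrist_force: [-0.1, 0.4, -0.8]
gripper_width: 23.0
```

jog_arm(commands=[[[0,-3,40],0],[[0,0,30],0],[[0,0,16],0],[[0,0,0],0],[[0,0,0],0]])

```text
clock: 16.12
tool_pos: [460.7, -55.1, 135.2]
ee_rot: [[0.002, 0.018, -1.0], [-0.001, -1.0, -0.018], [-1.0, 0.001, -0.002]]
wrist_force: [0.8, -0.4, -1.6]
gripper_width: 22.7
```

```bash
python3 - <<'E'
from h import *
w=cam("wrist"); cv2.imwrite("pics/w6.png",w["img"][:,:,::-1])
d=cam("side");crop(d,"d4",200,200,200,150,4)
print(ctrl.get_obs()["tool_pos"])
E
```

```text
[460.65 -55.05 134.78]
```

View pics/w6.png

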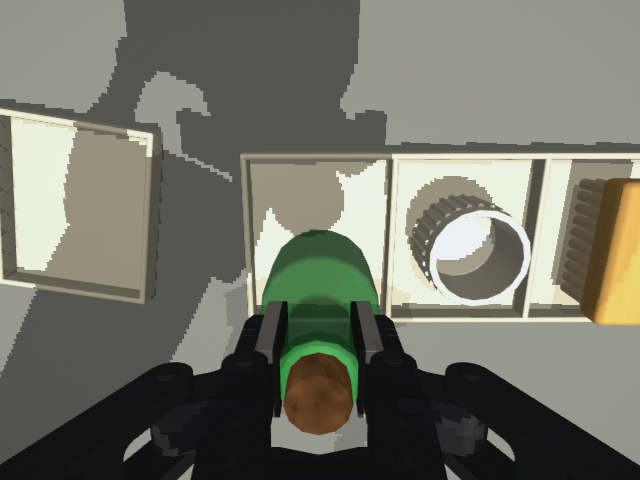

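View pics/d4.png

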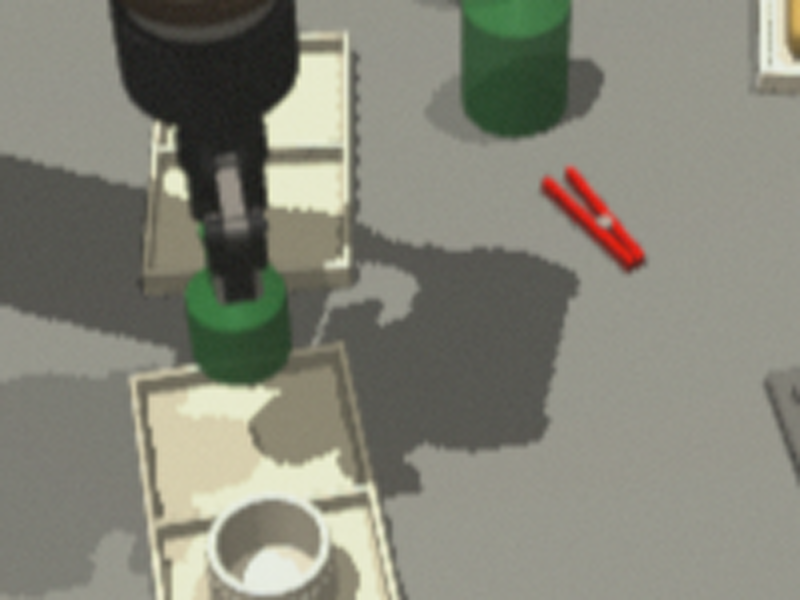

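Lower it: 134.7 → about 58.5.

jog_arm(commands=[[[30,0,0],0],[[25,0,0],0],[[10,0,0],0],[[5,0,0],0],[[2,0,0],0]])

```text
clock: 16.85
tool_pos: [460.4, -55.1, 62.8]
ee_rot: [[0.001, 0.018, -1.0], [-0.0, -1.0, -0.018], [-1.0, 0.0, -0.001]]
wrist_force: [-0.6, 0.2, -1.3]
gripper_width: 22.9
```

jog_arm(commands=[[[2,0,0],0],[[1,0,0],0],[[1,0,0],0],[[0,0,0],0]])

```text
clock: 17.35
tool_pos: [459.9, -55.0, 58.5]
ee_rot: [[0.0, 0.018, -1.0], [-0.0, -1.0, -0.018], [-1.0, 0.0, -0.0]]
wrist_force: [-0.5, 0.2, -1.2]
gripper_width: 23.1
```

jog_arm(commands=[[[0.5,0,0],0],[[0.5,0,0],0],[[0,0,0],0]])

```text
clock: 17.73
tool_pos: [460.2, -55.1, 58.3]
ee_rot: [[0.0, 0.018, -1.0], [-0.0, -1.0, -0.018], [-1.0, 0.0, -0.0]]
wrist_force: [-2.7, -0.5, 8.0]
gripper_width: 22.9
```

jog_arm(commands=[[[0,0,0],0],[[0,0,0],0],[[0,0,0],0]], grip=-0.3)

```text
clock: 18.1
tool_pos: [459.7, -54.9, 57.2]
ee_rot: [[-0.0, 0.018, -1.0], [0.0, -1.0, -0.018], [-1.0, -0.0, 0.0]]
wrist_force: [-0.3, -0.0, 0.4]
gripper_width: 55.7
```

jog_arm(commands=[[[-10,0,0],0],[[-25,0,0],0],[[-40,0,0],0],[[-50,0,0],0],[[-25,0,0],0]])

```text
clock: 18.73
tool_pos: [461.1, -55.4, 211.2]
ee_rot: [[0.005, 0.018, -1.0], [-0.002, -1.0, -0.018], [-1.0, 0.002, -0.005]]
wrist_force: [0.5, 0.6, -0.4]
gripper_width: 55.8
```

jog_arm(commands=[[[0,-50,-2],0],[[0,-50,-2],0],[[0,-50,-2],0],[[0,-50,-2],0],[[0,-50,-2],0]], grip=-1)

```text
clock: 19.35
tool_pos: [465.2, 196.9, 208.2]
ee_rot: [[0.001, 0.018, -1.0], [0.0, -1.0, -0.018], [-1.0, -0.0, -0.001]]
wrist_force: [1.1, -0.3, -0.3]
gripper_width: 85.4
```

jog_arm(commands=[[[0,-50,-2],0],[[0,-50,-2],0],[[0,-50,-2],0],[[0,-25,-3],0],[[0,0,0],0]])

```text
clock: 19.98
tool_pos: [470.8, 371.7, 207.7]
ee_rot: [[0.0, 0.02, -1.0], [0.0, -1.0, -0.02], [-1.0, -0.0, -0.0]]
wrist_force: [-0.1, -0.3, -0.3]
gripper_width: 85.5
```

```bash
python3 - <<'E'
from h import *
w=cam("wrist"); im=w["img"].copy()
t=np.linspace(0,6.3,60)
for r,z in((9,88),(36,0)):
  uv=proj(w,np.c_[472.5+r*np.cos(t),370.5+r*np.sin(t),0*t+z])
  cv2.polylines(im,[uv.round().astype(int)],True,(255,0,0),1)
cv2.imwrite("pics/w7.png",im[:,:,::-1])
print(ctrl.get_obs()["tool_pos"])
s=cam("scene");crop(s,"s3",200,110,200,150,4)
E
```

```text
[470.98 370.55 207.6 ]
```

View pics/w7.png

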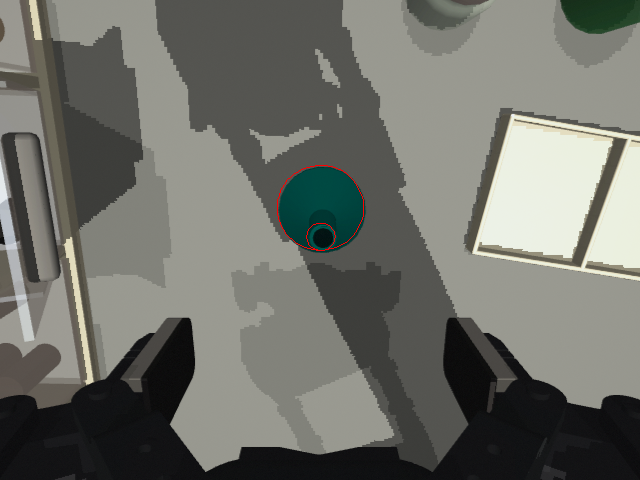

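View pics/s3.png

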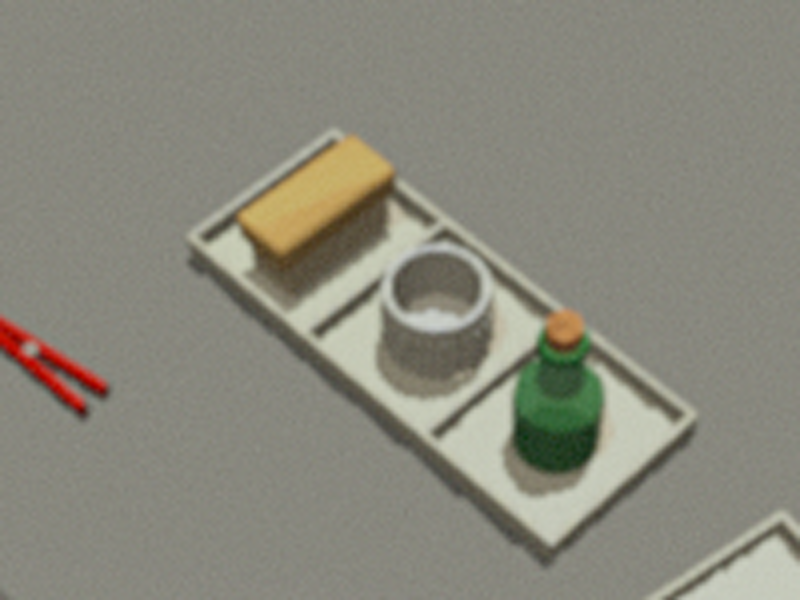

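jog_arm(commands=[[[45,0,-1],0],[[45,0,0],0],[[40,0,0],0],[[20,0,0],0],[[8,0,0],0]])

```text
clock: 20.7
tool_pos: [472.1, 369.7, 48.9]
ee_rot: [[-0.001, 0.017, -1.0], [-0.0, -1.0, -0.017], [-1.0, 0.0, 0.001]]
wrist_force: [0.4, 1.1, 0.6]
gripper_width: 85.5
```

jog_arm(commands=[[[0,0,0],0],[[0,0,0],0]])

```text
clock: 20.95
tool_pos: [473.4, 371.0, 51.2]
ee_rot: [[0.003, 0.018, -1.0], [0.001, -1.0, -0.018], [-1.0, -0.001, -0.003]]
wrist_force: [0.7, 0.2, 0.2]
gripper_width: 85.4
```

jog_arm(commands=[[[0,0,0],0],[[0,0,0],0],[[0,0,0],0],[[0,0,0],0],[[0,0,0],0]], grip=1)

```text
clock: 21.58
tool_pos: [472.2, 370.4, 49.5]
ee_rot: [[0.0, 0.018, -1.0], [0.0, -1.0, -0.018], [-1.0, -0.0, -0.0]]
wrist_force: [0.1, -0.1, 0.5]
gripper_width: 17.3
```

jog_arm(commands=[[[-20,0,0],0],[[-30,0,0],0],[[-20,20,-1],0],[[0,35,-3],0],[[0,40,-3],0]])

```text
clock: 22.2
tool_pos: [481.5, 275.1, 121.2]
ee_rot: [[0.003, 0.019, -1.0], [0.001, -1.0, -0.019], [-1.0, -0.001, -0.003]]
wrist_force: [0.5, -0.3, -0.1]
gripper_width: 17.4
```

jog_arm(commands=[[[0,40,-3],0],[[0,30,-3],0],[[0,15,-1],0],[[0,0,0],0],[[0,0,0],0]])

```text
clock: 22.82
tool_pos: [489.3, 191.6, 119.6]
ee_rot: [[0.0, 0.019, -1.0], [0.001, -1.0, -0.019], [-1.0, -0.001, -0.0]]
wrist_force: [0.2, -0.3, -0.7]
gripper_width: 17.4
```

```bash
python3 - <<'E'
from h import *
w=cam("wrist"); cv2.imwrite("pics/w8.png",w["img"][:,:,::-1])
d=cam("side");crop(d,"d5",200,130,200,150,4)
print(ctrl.get_obs()["tool_pos"])
E
```

```text
[489.18 191.64 119.34]
```

View pics/w8.png

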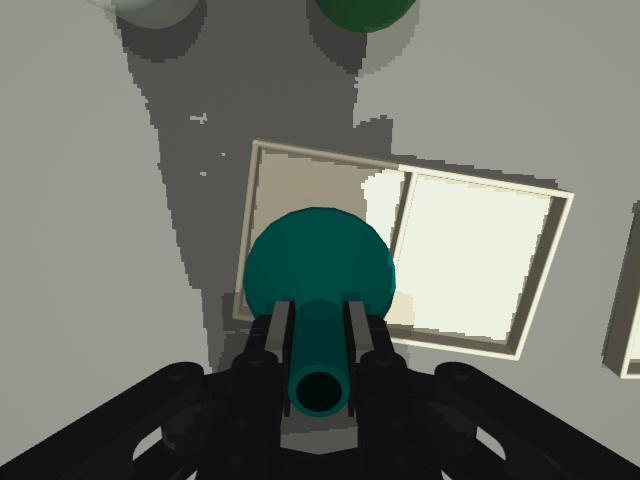

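View pics/d5.png

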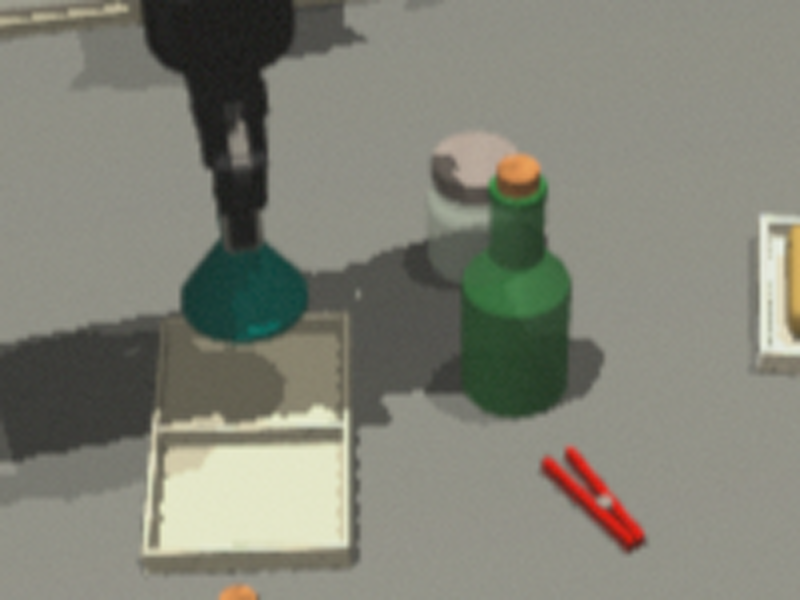

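jog_arm(commands=[[[25,0,0],0],[[15,0,0],0],[[8,0,0],0],[[0,0,0],0],[[0,0,0],0]])

```text
clock: 23.55
tool_pos: [490.0, 190.8, 72.0]
ee_rot: [[0.001, 0.018, -1.0], [0.0, -1.0, -0.018], [-1.0, -0.0, -0.001]]
wrist_force: [0.5, 0.3, -0.5]
gripper_width: 17.6
```

```bash
python3 - <<'E'
from h import *
w=cam("wrist"); cv2.imwrite("pics/w9.png",w["img"][:,:,::-1])
d=cam("side");crop(d,"d6",200,150,120,130,5)
print(ctrl.get_obs()["tool_pos"])
E
```

```text
[490.   190.78  72.07]
```

View pics/w9.png

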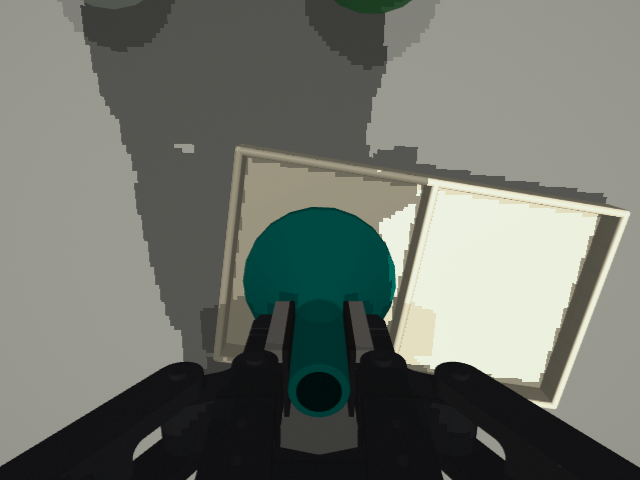

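View pics/d6.png

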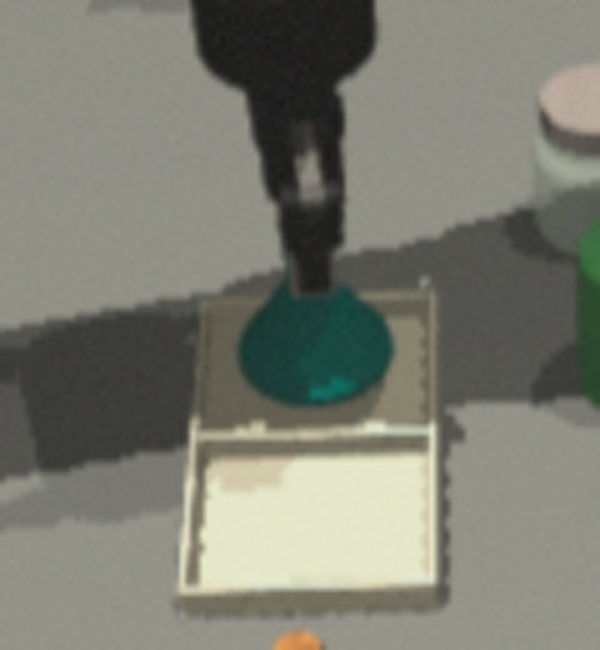

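jog_arm(commands=[[[8,0,0],0],[[5,0,0],0],[[2,0,0],0],[[2,0,0],0],[[0,0,0],0]])

```text
clock: 24.28
tool_pos: [489.3, 190.7, 54.2]
ee_rot: [[-0.0, 0.018, -1.0], [-0.0, -1.0, -0.018], [-1.0, -0.0, 0.0]]
wrist_force: [0.0, 0.2, -0.9]
gripper_width: 17.3
```

jog_arm(commands=[[[1,0,0],0],[[0.5,0,0],0],[[0,0,0],0]])

```text
clock: 24.65
tool_pos: [489.7, 190.7, 53.4]
ee_rot: [[0.001, 0.018, -1.0], [-0.0, -1.0, -0.018], [-1.0, 0.0, -0.001]]
wrist_force: [-3.1, -1.3, 5.6]
gripper_width: 17.4
```

Contact felt; release and rise.

jog_arm(commands=[[[0,0,0],0],[[0,0,0],0],[[0,0,0],0]], grip=-0.2)

```text
clock: 25.02
tool_pos: [489.2, 190.7, 52.6]
ee_rot: [[-0.0, 0.018, -1.0], [0.0, -1.0, -0.018], [-1.0, -0.0, 0.0]]
wrist_force: [-0.2, -0.6, -0.7]
gripper_width: 51.0
```

jog_arm(commands=[[[-10,0,0],0],[[-30,0,0],0],[[-50,0,0],0],[[-55,0,0],0],[[-40,0,0],0]])

```text
clock: 25.65
tool_pos: [490.0, 190.8, 241.5]
ee_rot: [[0.004, 0.018, -1.0], [0.001, -1.0, -0.018], [-1.0, -0.001, -0.004]]
wrist_force: [1.3, 0.7, -0.3]
gripper_width: 51.4
```

jog_arm(commands=[[[0,6,-38],0],[[0,6,-38],0],[[0,5,-37],0],[[0,5,-37],0],[[0,0,0],0]], grip=-1)

```text
clock: 26.28
tool_pos: [641.1, 170.6, 237.4]
ee_rot: [[-0.0, 0.017, -1.0], [-0.0, -1.0, -0.017], [-1.0, 0.0, 0.0]]
wrist_force: [-0.2, 0.4, -0.1]
gripper_width: 85.4
```

```bash
python3 - <<'E'
from h import *
w=cam("wrist"); im=w["img"].copy()
t=np.linspace(0,6.3,60)
uv=proj(w,np.c_[640+12*np.cos(t),171.5+12*np.sin(t),0*t+160])
cv2.polylines(im,[uv.round().astype(int)],True,(0,0,255),1)
cv2.imwrite("pics/w10.png",im[:,:,::-1])
print(ctrl.get_obs()["tool_pos"])
E
```

```text
[639.91 171.14 237.69]
```

View pics/w10.png

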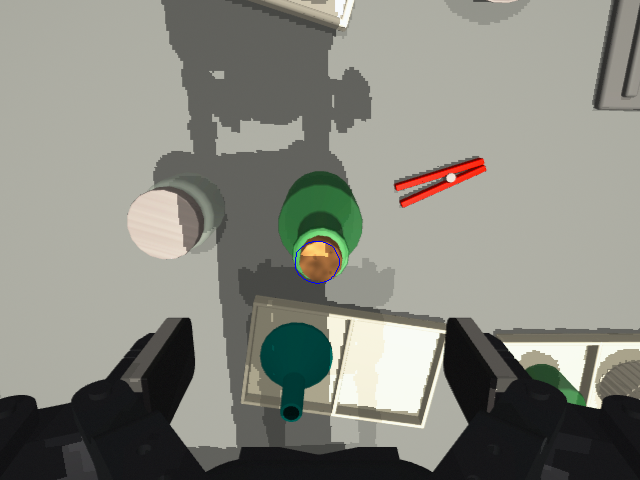

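jog_arm(commands=[[[40,0,0],0],[[40,0,0],0],[[30,0,0],0],[[14,0,0],0],[[7,0,0],0]])

```text
clock: 26.95
tool_pos: [639.4, 171.6, 107.2]
ee_rot: [[0.0, 0.018, -1.0], [0.0, -1.0, -0.018], [-1.0, -0.0, -0.0]]
wrist_force: [0.2, 0.3, 0.6]
gripper_width: 85.6
```

jog_arm(commands=[[[0,0,0],0],[[0,0,0],0]])

```text
clock: 27.2
tool_pos: [640.7, 171.5, 108.4]
ee_rot: [[0.003, 0.018, -1.0], [0.0, -1.0, -0.018], [-1.0, -0.0, -0.003]]
wrist_force: [0.2, -0.3, -0.4]
gripper_width: 85.7
```

jog_arm(commands=[[[0,0,0],0],[[0,0,0],0],[[0,0,0],0],[[0,0,0],0],[[0,0,0],0]], grip=1)

```text
clock: 27.82
tool_pos: [640.0, 171.1, 107.1]
ee_rot: [[0.0, 0.018, -1.0], [-0.0, -1.0, -0.018], [-1.0, 0.0, -0.0]]
wrist_force: [-0.2, -1.5, 1.6]
gripper_width: 28.9
```

jog_arm(commands=[[[-15,0,0],0],[[-25,0,0],0],[[-30,4,10],0],[[0,10,25],0],[[0,14,35],0]])

```text
clock: 28.45
tool_pos: [570.1, 142.1, 177.9]
ee_rot: [[0.002, 0.018, -1.0], [0.0, -1.0, -0.018], [-1.0, -0.0, -0.002]]
wrist_force: [-1.0, 0.3, -0.6]
gripper_width: 28.6
```

jog_arm(commands=[[[0,14,35],0],[[0,13,30],0],[[0,8,20],0],[[0,5,10],0],[[0,0,0],0]])

```text
clock: 29.08
tool_pos: [476.0, 100.4, 177.2]
ee_rot: [[0.001, 0.017, -1.0], [0.0, -1.0, -0.017], [-1.0, -0.0, -0.001]]
wrist_force: [0.2, -0.3, -1.7]
gripper_width: 29.1
```

jog_arm(commands=[[[0,0,0],0],[[0,0,0],0]])

```text
clock: 29.32
tool_pos: [476.5, 100.6, 176.9]
ee_rot: [[0.0, 0.018, -1.0], [0.0, -1.0, -0.018], [-1.0, -0.0, -0.0]]
wrist_force: [0.4, 0.1, -1.7]
gripper_width: 28.6
```

```bash
python3 - <<'E'
from h import *
w=cam("wrist"); cv2.imwrite("pics/w11.png",w["img"][:,:,::-1])
d=cam("side");crop(d,"d7",200,130,160,150,4)
print(ctrl.get_obs()["tool_pos"])
E
```

```text
[476.3  100.55 176.75]
```

View pics/w11.png

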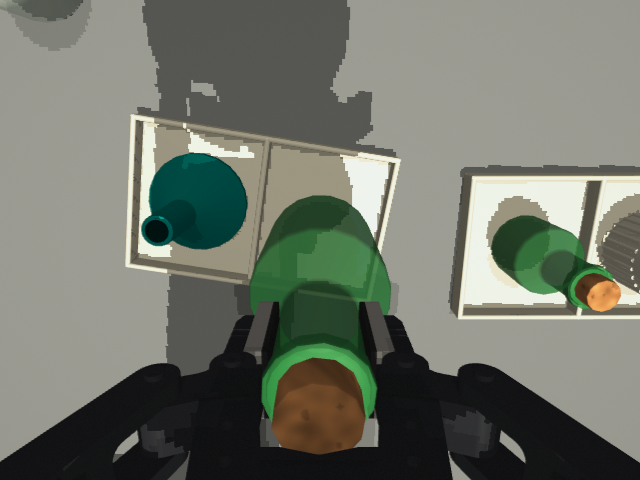

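View pics/d7.png

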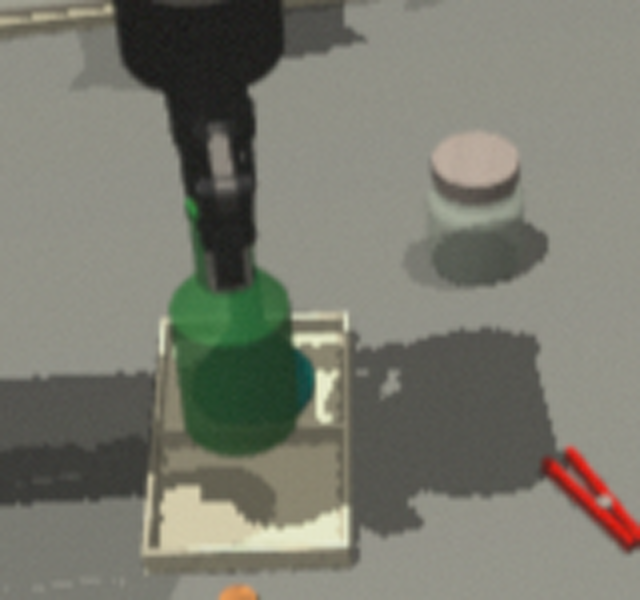

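jog_arm(commands=[[[25,0,0],0],[[20,0,0],0],[[10,0,0],0],[[5,0,0],0],[[2,0,0],0]])

```text
clock: 30.05
tool_pos: [476.4, 100.4, 115.1]
ee_rot: [[0.001, 0.018, -1.0], [-0.0, -1.0, -0.018], [-1.0, 0.0, -0.001]]
wrist_force: [-0.8, -0.9, -1.5]
gripper_width: 28.8
```

jog_arm(commands=[[[1.5,0,0],0],[[1,0,0],0],[[1,0,0],0],[[0,0,0],0]])

```text
clock: 30.55
tool_pos: [476.0, 100.4, 111.3]
ee_rot: [[0.0, 0.018, -1.0], [0.0, -1.0, -0.018], [-1.0, -0.0, -0.0]]
wrist_force: [-0.1, 0.6, -2.5]
gripper_width: 29.1
```

jog_arm(commands=[[[0.5,0,0],0],[[0.5,0,0],0],[[0,0,0],0]])

```text
clock: 30.92
tool_pos: [476.4, 100.4, 111.0]
ee_rot: [[0.001, 0.018, -1.0], [-0.0, -1.0, -0.018], [-1.0, 0.0, -0.001]]
wrist_force: [-1.0, 0.2, 4.1]
gripper_width: 28.9
```

jog_arm(commands=[[[0,0,0],0],[[0,0,0],0],[[0,0,0],0]], grip=-0.6)

```text
clock: 31.3
tool_pos: [476.0, 100.4, 110.2]
ee_rot: [[-0.0, 0.018, -1.0], [0.0, -1.0, -0.018], [-1.0, -0.0, 0.0]]
wrist_force: [0.2, -0.1, -0.7]
gripper_width: 67.9
```

jog_arm(commands=[[[-10,0,0],0],[[-20,0,0],0],[[-40,0,0],0],[[-50,0,0],0],[[-30,0,0],0]])

```text
clock: 31.92
tool_pos: [477.0, 100.4, 264.0]
ee_rot: [[0.005, 0.018, -1.0], [-0.0, -1.0, -0.018], [-1.0, 0.0, -0.005]]
wrist_force: [0.4, 0.7, -0.9]
gripper_width: 68.3
```

jog_arm(commands=[[[-10,0,30],0],[[0,0,40],0],[[0,0,30],0],[[0,0,0],0],[[0,0,0],0]])

```text
clock: 32.55
tool_pos: [376.6, 98.6, 270.9]
ee_rot: [[0.001, 0.018, -1.0], [-0.0, -1.0, -0.018], [-1.0, 0.0, -0.001]]
wrist_force: [0.1, 0.1, 0.9]
gripper_width: 68.3
```

```bash
python3 - <<'E'
from h import *
o=ctrl.get_obs();print(o["tool_pos"],o["clock"],o["wrist_force"])
w=cam("wrist");s=cam("scene");d=cam("side")
cv2.imwrite("pics/s9.png",s["img"][:,:,::-1]);cv2.imwrite("pics/d9.png",d["img"][:,:,::-1]);cv2.imwrite("pics/w12.png",w["img"][:,:,::-1])
crop(s,"s9c",240,120,250,200,3)
crop(d,"d9c",220,130,190,200,3)
E
```

```text
[376.59  98.57 270.89] 32.55 [0.14 0.1  0.94]
```

View pics/s9c.png

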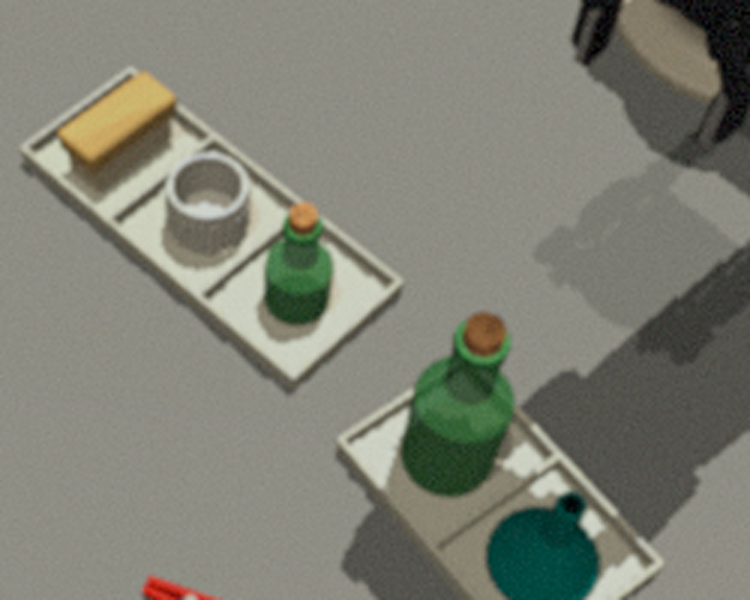

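View pics/d9.png

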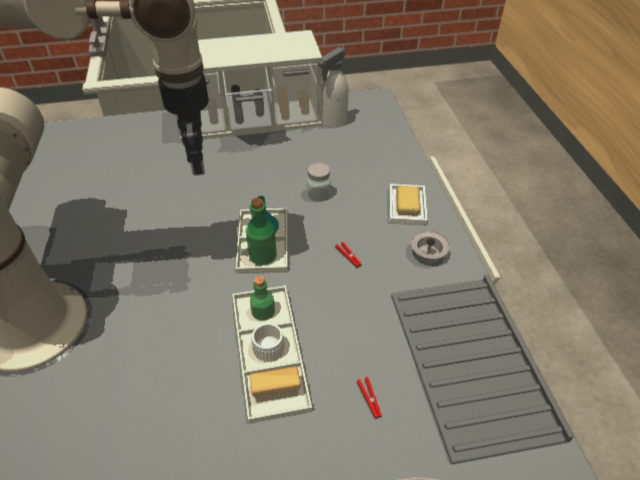

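View pics/w12.png

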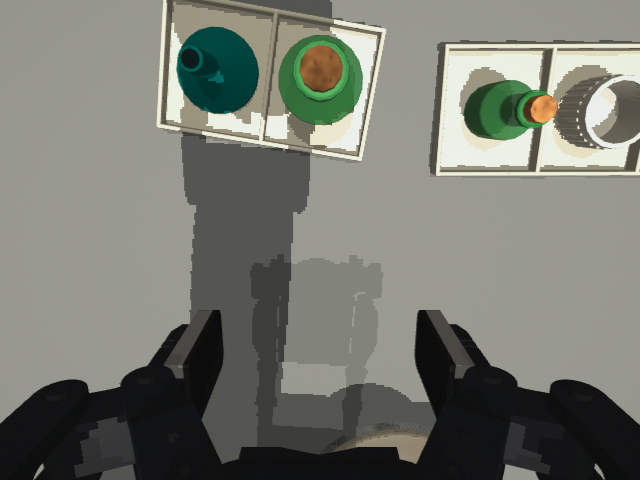

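```bash
python3 - <<'E'
from h import *
s=cam("scene");d=cam("side")
def loc(P,c,yaw):
    q=np.radians(yaw);v=P[:2]-c;return np.array([v[0]*np.cos(q)+v[1]*np.sin(q),-v[0]*np.sin(q)+v[1]*np.cos(q)])
t3=(np.array([461.3,-146.6]),1.1);t2=(np.array([482.8,145.4]),-8.33)
for n,h,t,a,b in [("tall",160,t2,(401.7,231.3),(257.5,202)),("funnel",88,t2,(430.3,287.7),None),("small",100,t3,(341.3,192),(260,281)),("ram",46,t3,(309.3,182),(268,336)),("brush",46,t3,(279.3,159.3),(275,381))]:
    P=onz(s,a,h+4); T=tri([s,d],[a,b]) if b else P
    print(n,"tray xy",loc(P,*t),loc(T,*t),"top z",T[2],"expect",h+4)
o=ctrl.get_obs();print(np.abs(o["joint_vel"]).max())
ctrl.job_done()
E
```

```text
tall tray xy [  1.41 -44.  ] [  1.1  -44.46] top z 162.8166385536492 expect 164
funnel tray xy [-2.01 45.06] [-2.01 45.06] top z 92.0 expect 92
small tray xy [-0.39 92.94] [-0.03 91.83] top z 102.31847182586866 expect 104
ram tray xy [-2.44  2.38] [-1.28  1.61] top z 49.307027830096956 expect 50
brush tray xy [  0.29 -87.13] [ -1.8  -91.22] top z 44.29089898851712 expect 50
0.2137244465202077
the job is handed in; nothing more can be done
```

Both kits are made up and the job is handed in, at about 33 s of the 131 s allowed. The tall bottle and funnel are in the two-bay tray. The small bottle, ramekin and brush are in the three-bay tray. Each thing was lowered until the wrist force showed light contact (about 4–12 N) and then released.

**Position:** in the last pictures each thing stands upright in its own bay. All measured within about 5 mm of the bay centre.

**Height:** the measured top heights agree with resting on the tray floor to within 2 mm for the tall bottle, small bottle and ramekin.
- **Brush:** it measured about 6 mm low, from hand-read picture points that also gave a y position 4 mm apart between the two estimates. It cannot be below the floor, and it had made contact at 12 N before release, so I put this down to reading error.
- **Funnel:** its height was not checked independently, because the tall bottle hid it from the side camera. Its spout top was read from the scene camera only, with the height assumed.

**Other things:** by eye, the jar and both clothespins look unmoved in the side view, and the arm had moved clear before I handed the job in.

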